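# Clear the sanding jig and lock its guide bar

### The arm

A 7-joint arm with a two-finger parallel gripper is mounted at the origin on the work surface. World frame = base frame: x ahead of the robot, y to its left, z up, the work surface at z = 0. Lengths are in m, angles in rad, forces in N, time in s.
With the tool pointing down it reaches from about 0.4 to 0.9 m from the base axis. Payload 5.5 kg.
Tool frame: the origin (TCP) lies midway between the tips of the shut fingers; the grasp point (between the pads) lies 19 mm behind it (manip.grip_depth is the distance from the TCP to the grasp point, in m); z points along the fingers, y is the line along which they close (so a half turn about z gives the same grasp; the last joint's range is limited). The gripper opens to 92 mm and grips with 3 to 60 N. Pads are 19 mm wide; open, the fingers measure 130 mm over their backs; the gripper's body (75 mm by 190 mm) begins 47 mm behind the grasp point.
Start: joints at [-0.864, 0.501, -0.427, 1.55, 0.221, 1.138, -0.21], TCP at [0.279, 0.587, 0.227] pointing down, gripper open.
Joint ranges: [-2.88, 2.88], [-0.31, 2.03], [-1.54, 1.56], [0.2, 2.42], [-1.41, 4.55], [0.19, 2.02], [-2.57, 2.57]. Speed limits (rad/s): [2.57, 2.57, 3.14, 3.14, 3.14, 3.14, 3.14].

### API

Orientations are given as a unit quaternion [x, y, z, w].
In Python, from bench import manip, effector, viewer gives the robot as it stands. Calls block until the motion is done:
- manip.move_pose(position, orientation): joint-space move of the TCP to a pose.
- manip.servo_line(position, ori=None, vel=0.15): straight line of the TCP; ori=None keeps the orientation; vel is the mean speed in m/s.
- manip.movej(angles): joint-space move.
- effector.open_jaws() and effector.close(f_grip=None): open the fingers fully, or close them until they stop; f_grip is the grip in N (None keeps the last).
- manip.sleep(seconds).
- manip.solve_ik(position, orientation): joint angles nearest the present ones, or None.
- viewer.get_image(name): name is "side" or "top"; returns the picture (384x512x3 uint8, red, green, blue); there is no depth.
- viewer.get_calibration(name): a dict with "vfov" (degrees; the focal length in pixels is half the picture's height over the tangent of half this angle, whatever the lens; pixels are square), "cx", "cy" (the principal point, pixels), "eye" and "attitude" of the camera in the world. Camera axes: x right, y down, z forward; pixel columns grow to the right and rows downward; lengths in m; the calibration is good to about 2 mm. A picture is of the moment at which its call begins. get_calibration takes no time and is no camera call.
A pose or a line that the arm cannot do raises manip.PlanningError and nothing moves.
- manip.hand_in(): hands the job in; it is judged then, once.
Readings, each from a call of its own:
- manip.current_clock(): time.
- manip.current_q(): joint angles.
- manip.current_joint_velocities(): joint speeds.
- manip.current_tau(): joint torques, N m.
- manip.current_tool_pos(): TCP position.
- manip.current_tcp_rot(): TCP orientation.
- manip.current_force(): force on the tool from outside, world axes, zero at the start.
- manip.current_wrist_torque(): the same for the moment, N m.
- manip.current_finger_gap(): finger opening in m.
- manip.current_gripper_force(): force on a finger pad.
Only numpy, scipy, OpenCV 4.12 (cv2) and the standard library are available. Lean on these libraries where they do the work, as an engineer would, in place of code of your own. Each camera call takes 0.05 s, during which the arm holds its last target. There are 200 camera calls.

### The job

Get the sanding jig ready: put every plywood offcut that lies on its bed into the open scrap bin and swing the jig's locking lever well up. Then slide the guide bar through both eyes of the jig, handle last, entering at the bracket away from the lever, until the handle sits right against that bracket, and finally push the lever fully down so that its foot drops into the bar's neck. Leave the glue bottle, the tin and the sanding block where they are.

Things in the scene. Friction and masses are not known exactly. Their poses are not given: they have to be found in the camera images.
- jig: Fixed sanding jig: grey bed 270 (x) by 200 (y) by 15 mm thick; on it two dark steel plates 60 mm wide (x), 10 thick (y), tops 75 mm above the bench: near bracket at y = -85, far one (beside the lever) at y = +85. Each has a 26 mm hole along y, 45 mm above the bench at x = 0. Lever post: x -12 to 51, y 124 to 134, top 92 mm. Origin under the bed's middle; z up; the bar goes in along +y.
- eye_near (a point): Centre of the hole in the near bracket, mid-thickness (the plate's outer face is 5 mm to -y). Axes as the jig's.
- eye_far (a point): Centre of the hole in the far bracket, mid-thickness. Axes as the jig's.
- lever (a joint): Locking lever: 0 = down (arm level, pointing to jig -x), grows as it swings up, stop at 1.25 rad. Stays where left; about 1 N at the knob moves it. At right angles to the arm a 10 mm square foot, 32 mm from the hinge to its end: down, it hangs in the bar's way or in the neck of a bar that is home; on a bar not home it stops near 0.35 rad. Above 0.9 it is well clear. Starts at or near 0.
- lever_hinge (a point): Centre of the lever's hinge, at jig x = 0, y = 110 mm, 80 mm above the bench, outside the far bracket; the hinge axis is the jig's y.
- lever_knob (a point): Centre of the black drum knob at the lever's end, 95 mm from the hinge: diameter 26 mm, 22 mm wide along the jig's y. With the lever down it is 80 mm above the bench and can be pinched from above across its 22 mm.
- bar: Loose guide bar, about 0.18 kg: flat wooden handle 32 mm wide (x), 80 long (y), 18 thick (z); from its end face a round aluminium rod, diameter 18, 235 mm long, along +y. From 187 to 213 mm off the handle it is turned down to an 8 mm neck; the last 9 mm taper. Origin mid-handle on the rod's axis; lies level, axis 9 mm up. Balances about 60 mm in front of the handle.
- bar_shoulder (a point): On the bar's axis at the handle's end face, where the rod begins (bar y = +40 mm). Wider than the hole, so it stops against the near bracket. Axes as the bar's.
- bar_tip (a point): The rod's tip on the axis (bar y = +275 mm). Axes as the bar's.
- bin: Fixed open scrap bin of grey plastic, outside 150 by 150 mm, 60 mm high, walls and floor 5 mm. Origin under its middle, z up.
- offcut_a: Loose plywood offcut, a bar 80 mm long (its x) and 28 by 28 mm in section; origin at its centre. Starts on the jig's bed across the guide bar's path.
- offcut_b: Loose plywood offcut, a bar 86 mm long (its x) and 28 by 28 mm in section; origin at its centre. Starts on the jig's bed across the guide bar's path.
- offcut_c: Loose plywood offcut, a bar 66 mm long (its x) and 28 by 28 mm in section; origin at its centre. Starts on the jig's bed, and may be absent.
- offcut_d: Loose plywood offcut, a bar 70 mm long (its x) and 28 by 28 mm in section; origin at its centre. Starts on the jig's bed, and may be absent.
- offcut_e: Loose plywood offcut, a bar 90 mm long (its x) and 28 by 28 mm in section; origin at its centre. Starts on the jig's bed, and may be absent.
- glue: Bystander: white glue bottle, diameter 52 mm, 150 mm high; origin under it.
- tin: Bystander: metal tin, diameter 72 mm, 90 mm high; origin under it.
- sandblock: Bystander: cork sanding block 110 x 65 x 28 mm; origin under it.
Mind the look-alikes: they are no part of the job. What is shaped like the offcut_a but blue is not meant.

How it is judged:
By the outcome, as a careful person would: the job done as asked, in the order asked, and still so for the second after the job is handed in, with the robot touching nothing.
Of offcut_c, offcut_d, offcut_e only 1 to 3 are there at a start; the rules pass over those that are not, and their reading is None.
At some moment in a run one of offcut_a, offcut_b, offcut_c, offcut_e may be knocked a few centimetres aside while the robot is not near it.
Once in a run the grip may slacken for a moment while it holds something.
It also fails if it takes over 210 s, if anything falls off the work surface, if the arm or the gripper's body presses on something with over 40 N, if the wrist force passes 120 N, or if a joint passes its speed limit or range.

## Working session

There is one attempt and no reset: what is moved stays moved. The work goes in short steps, each a Python script; the robot and the scene stay as the last script left them, time stands still between calls to the robot, and variables do not carry over. Pictures are saved under pics/ and viewed, at most 14 in all, crops included, and the job is handed in when it is done.

```bash
ls; mkdir -p pics; python3 - <<'E'
from bench import manip, effector, viewer
import cv2
for n in("side","top"):
    im=viewer.get_image(n); print(n,viewer.get_calibration(n))
    cv2.imwrite(f"pics/{n}0.png",im[:,:,::-1])
E
```

```text
pics
side {'vfov': 46.53205633357428, 'cx': 255.41136700137082, 'cy': 189.16562366714479, 'eye': array([ 0.1290284 , -0.71336792,  1.10098965]), 'attitude': array([ 0.91140639, -0.22492355,  0.07871136, -0.33548817])}
top {'vfov': 54.63402270858859, 'cx': 254.87413190022926, 'cy': 198.37592425949066, 'eye': array([0.34124746, 0.03525032, 1.35506545]), 'attitude': array([ 0.70964929, -0.70110608,  0.0489447 , -0.04952342])}
```

View pics/top0.png

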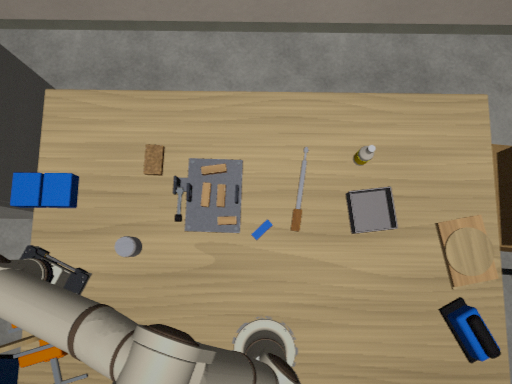

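View pics/side0.png

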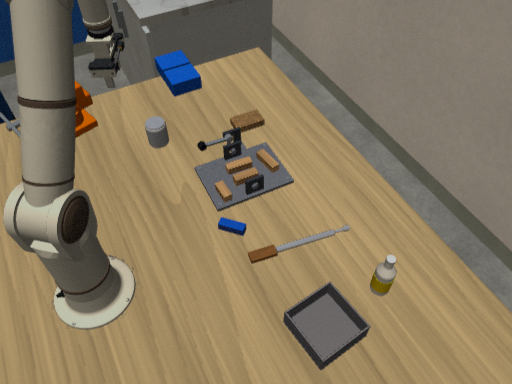

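```bash
cat > h.py <<'E'
from bench import manip, effector, viewer
import numpy as np, cv2
from scipy.spatial.transform import Rotation as R
def cam(n):
    c=viewer.get_calibration(n); f=192/np.tan(np.radians(c['vfov'])/2)
    return f,np.array([c['cx'],c['cy']]),np.array(c['eye']),R.from_quat(c['attitude']).as_matrix()
def ray(n,px,z):
    f,c,e,A=cam(n); px=np.atleast_2d(px).astype(float)
    d=np.c_[(px-c)/f,np.ones(len(px))]@A.T
    return e+d*((z-e[2])/d[:,2])[:,None]
def proj(n,P):
    f,c,e,A=cam(n); q=(np.atleast_2d(P)-e)@A
    return q[:,:2]/q[:,2:]*f+c
def plane_mask(n,mask_fn,z,im=None):
    im=viewer.get_image(n) if im is None else im
    return mask_fn(cv2.cvtColor(im,cv2.COLOR_RGB2HSV))
def blobs(m,amin=40):
    k,l,s,c=cv2.connectedComponentsWithStats(m.astype(np.uint8))
    return [(s[i,4],c[i],(l==i)) for i in range(1,k) if s[i,4]>=amin]
E
python3 - <<'E'
from h import *
ims={n:cv2.imread(f"pics/{n}0.png")[:,:,::-1].copy() for n in("side","top")}
for n in ims:
    print(n,np.round(cam(n)[3][:,2],2))
    hsv=cv2.cvtColor(ims[n],cv2.COLOR_RGB2HSV)
    for p in ([(230,220),(205,195),(214,170),(187,195),(240,195),(262,230),(297,220),(302,170),(179,205),(100,200),(370,210)] if n=="top" else [(210,175),(238,165),(246,176),(224,190),(255,186),(232,226),(262,254),(300,242),(325,320),(220,120)]):
        print(p,hsv[p[1],p[0]],end=' ')
    print()
# crops
c=cv2.resize(ims['top'][140:245,140:320],None,fx=4,fy=4,interpolation=cv2.INTER_CUBIC)
cv2.imwrite("pics/topcrop.png",c[:,:,::-1])
c=cv2.resize(ims['side'][110:270,185:360],None,fx=3.6,fy=3.6,interpolation=cv2.INTER_CUBIC)
cv2.imwrite("pics/sidecrop.png",c[:,:,::-1])
E
```

```text
side [ 0.29  0.58 -0.76]
(210, 175) [115  15 103] (238, 165) [ 16 130 153] (246, 176) [ 15 132 145] (224, 190) [ 16 126 184] (255, 186) [111  45  57] (232, 226) [109 225 171] (262, 254) [ 14 165 122] (300, 242) [113  14 151] (325, 320) [ 10   7 108] (220, 120) [ 19 102 160] 
top [ 0.14  0.   -0.99]
(230, 220) [ 17 112 177] (205, 195) [ 17 109 175] (214, 170) [ 17 112 157] (187, 195) [111  39  65] (240, 195) [116  15 116] (262, 230) [108 200 182] (297, 220) [ 15 166 129] (302, 170) [113  14 149] (179, 205) [108  23 131] (100, 200) [ 20  89 160] (370, 210) [  0   8 126]
```

View pics/topcrop.png

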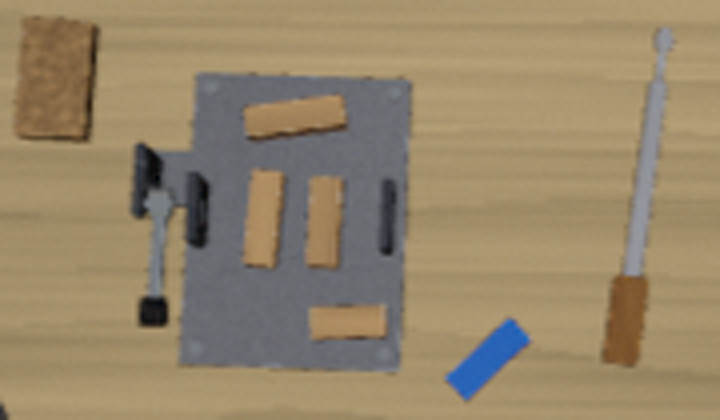

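View pics/sidecrop.png

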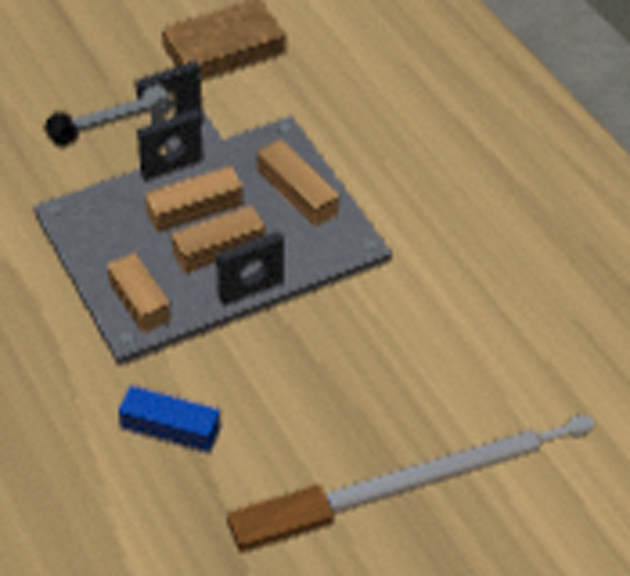

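```bash
cat > meas.py <<'E'
from h import *
def bed_lines(im,corners,n,skip=None):
    hsv=cv2.cvtColor(im,cv2.COLOR_RGB2HSV)
    m=((hsv[...,1]<60)).astype(np.uint8)
    poly=np.zeros_like(m); cc=np.array(corners,float); c0=cc.mean(0)
    cv2.fillPoly(poly,[np.int32(c0+(cc-c0)*1.12)],1); m&=poly
    inner=np.zeros_like(m); cv2.fillPoly(inner,[np.int32(c0+(cc-c0)*.92)],1); m|=inner
    ct=max(cv2.findContours(m,cv2.RETR_EXTERNAL,cv2.CHAIN_APPROX_NONE)[0],key=cv2.contourArea)[:,0].astype(float)
    L=[]
    for i in range(4):
        a,b=cc[i],cc[(i+1)%4]; u=(b-a)/np.linalg.norm(b-a); nn=np.array([-u[1],u[0]])
        t=(ct-a)@u/np.linalg.norm(b-a); d=(ct-a)@nn
        k=(t>.08)&(t<.92)&(abs(d)<2.5)
        if skip and i in skip: k&=~((t>skip[i][0])&(t<skip[i][1]))
        vx,vy,x,y=cv2.fitLine(ct[k].astype(np.float32),cv2.DIST_HUBER,0,.01,.01).ravel()
        # contour pixels lie inside: push out half a pixel
        o=np.array([-vy,vx]); o*=np.sign(o@(np.array([x,y])-c0)); L.append(np.r_[np.array([x,y])+.5*o,vx,vy])
    out=[]
    for i in range(4):
        p,q=L[i-1],L[i]; s=np.linalg.solve(np.c_[p[2:],-q[2:]],q[:2]-p[:2]); out.append(p[:2]+s[0]*p[2:])
    return np.array(out)
def offcuts(im,n,corners):
    hsv=cv2.cvtColor(im,cv2.COLOR_RGB2HSV)
    poly=np.zeros(hsv.shape[:2],np.uint8); cv2.fillPoly(poly,[np.int32(corners)],1)
    v=hsv[...,2]; m=(poly>0)&(hsv[...,1]>70)&(hsv[...,0]<25)
    return [(a,c,mm) for a,c,mm in blobs(m,25)]
def toprect(n,mask,z):
    ct=max(cv2.findContours(cv2.resize(mask.astype(np.uint8),None,fx=8,fy=8,interpolation=cv2.INTER_NEAREST),0,1)[0],key=cv2.contourArea)[:,0]
    P=ray(n,(ct-3.5)/8,z)[:,:2]
    (c,s,a)=cv2.minAreaRect((P*1000).astype(np.float32))
    if s[0]<s[1]: a+=90
    return np.array(c)/1000,np.sort(s)[::-1],(a+90)%180-90
E
python3 - <<'E'
from meas import *
ims={n:cv2.imread(f"pics/{n}0.png")[:,:,::-1].copy() for n in("side","top")}
C=[(189.2,158.3),(242.7,160),(239.7,232.7),(185.2,231.2)]
c=bed_lines(ims['top'],C,'top',{3:(.4,.8)}); print(c.round(1))
W=ray('top',c,.015); print(W.round(4)); 
print('sides',[round(float(np.linalg.norm(W[i]-W[(i+1)%4])),4) for i in range(4)])
o=W.mean(0); ex=(W[0]+W[1]-W[2]-W[3]);ey=(W[0]+W[3]-W[1]-W[2])
print('origin',o.round(4),'yaw ex',np.degrees(np.arctan2(ex[1],ex[0])),'ey',np.degrees(np.arctan2(-ey[0],ey[1])))
print('side proj of top corners',proj('side',W).round(1))
Cs=proj('side',W)
cs=bed_lines(ims['side'],Cs,'side'); print('side corners',cs.round(1),ray('side',cs,.015).round(4))
print('offcuts')
for n,cc in(('top',c),('side',Cs)):
    for a,p,m in offcuts(ims[n],n,cc):
        print(n,a,p.round(1),ray(n,p,.043)[0,:2].round(4),*toprect(n,m,.043))
# bar
hsv=cv2.cvtColor(ims['top'],cv2.COLOR_RGB2HSV)
hm=(hsv[...,1]>140)&(hsv[...,0]<22)
for a,p,m in blobs(hm,60): print('handle?',a,p.round(1),*toprect('top',m,.018))
sub=np.zeros(hm.shape,bool); sub[140:215,290:320]=1
for a,p,m in blobs(sub&(hsv[...,1]<55),30):
    q=np.argwhere(m)[:,::-1]; print('rod',a,p.round(1),q[:,1].min(),q[:,1].max(),toprect('top',m,.009))
    tip=q[q[:,1]<q[:,1].min()+3].mean(0); print('tip',tip,ray('top',tip,.009).round(4))
hs=cv2.cvtColor(ims['side'],cv2.COLOR_RGB2HSV)
for n,h in(('side',hs),):
    for a,p,m in blobs((h[...,1]>140)&(h[...,0]<22),60): print('side handle',a,p.round(1),ray(n,p,.012).round(4))
# bin
sub=np.zeros(hm.shape,bool); sub[175:245,335:405]=1
for a,p,m in blobs(sub&(hsv[...,1]<45),500): print('bin',a,p.round(1),toprect('top',m,.06))
# knob
sub=np.zeros(hm.shape,bool); sub[205:225,170:186]=1
for a,p,m in blobs(sub&(hsv[...,2]<60),10): print('knob',a,p.round(1),ray('top',p,.085).round(4))
E
```

```text
[[188.1 157.3]
 [242.6 159.7]
 [239.7 232.7]
 [184.  230.7]]
[[0.6795 0.2861 0.015 ]
 [0.673  0.0846 0.015 ]
 [0.4038 0.0904 0.015 ]
 [0.4088 0.2908 0.015 ]]
sides [0.2016, 0.2692, 0.2005, 0.2707]
origin [0.5413 0.188  0.015 ] yaw ex -1.119127049599078 ey -1.6283916464735326
side proj of top corners [[265.  141.4]
 [292.7 180.1]
 [216.3 209.6]
 [192.8 167. ]]
side corners [[265.6 141.3]
 [294.7 181. ]
 [217.2 210.7]
 [193.  166.8]] [[0.6818 0.2853 0.015 ]
 [0.6769 0.0784 0.015 ]
 [0.4047 0.0853 0.015 ]
 [0.4097 0.2912 0.015 ]]
offcuts
top 26 [215.5 158. ] [0.6711 0.1817] [0.67112061 0.18174126] [93.69927216  3.24751854] -89.3058078289032
top 224 [213.4 168.9] [0.6306 0.1883] [0.63059985 0.18826772] [93.649086   36.52876663] -82.03135061264038
top 202 [205.6 194.4] [0.5376 0.2136] [0.5385705  0.21409688] [90.51716614 34.37305069] -4.005401611328125
top 184 [220.8 195.1] [0.5357 0.1592] [0.53616931 0.1585054 ] [82.81837463 31.72422981] 1.3241100311279297
top 156 [226.9 220.3] [0.4459 0.1352] [0.44692972 0.13509398] [66.98413086 31.42751312] -89.30606371164322
side 27 [255.9 144.2] [0.6
[... 732 characters left out ...]
356.4] [-0.02628156  0.76124658] [167.4924469   45.92582703] -73.71433067321777
rod 285 [301.6 179.6] 147 208 (array([ 0.61103882, -0.13481969]), array([236.67437744,  21.86381912]), -7.859916687011719)
tip [305.83333333 148.16666667] [[ 0.7213 -0.1501  0.009 ]]
side handle 754 [ 82.7 111. ] [[0.1528 0.7572 0.012 ]]
side handle 86 [252.2 125.3] [[0.6803 0.3854 0.012 ]]
side handle 73 [267.5 163.8] [[0.6369 0.1894 0.012 ]]
side handle 83 [239.2 167.7] [[0.5452 0.218  0.012 ]]
side handle 304 [262.3 253.5] [[ 0.4557 -0.1128  0.012 ]]
bin 1918 [371.4 209.7] (array([ 0.48873392, -0.37109647]), array([164.21038818, 151.82611084]), -82.77694749832153)
knob 40 [178.  217.6] [[0.4496 0.2999 0.085 ]]
```

```bash
cat > act.py <<'E'
from meas import *
J0=np.array([.5416,.1882]); JY=np.radians(-1.35)
def jig(x,y): c,s=np.cos(JY),np.sin(JY); return J0+[c*x-s*y,s*x+c*y]
def unjig(p): c,s=np.cos(JY),np.sin(JY); d=np.array(p)-J0; return np.array([c*d[0]+s*d[1],-s*d[0]+c*d[1]])
def down(phi):
    y=np.array([np.cos(phi),np.sin(phi),0]); z=np.array([0,0,-1.]); return R.from_matrix(np.c_[np.cross(y,z),y,z]).as_quat()
def best(p,phi):   # half-turn with the smaller last joint
    o=[]
    for f in (phi,phi+np.pi):
        q=manip.solve_ik(list(p),list(down(f)))
        if q is not None: o.append((abs(q[6]),f))
    return min(o)[1]
def go(p,phi,v=.3):
    manip.servo_line(list(map(float,p)),list(map(float,down(phi))),v)
def jmove(p,phi): manip.move_pose(list(map(float,p)),list(map(float,down(phi))))
BED=proj('top',np.array([[*jig(x,y),.015] for x,y in((.133,.098),(.133,-.098),(-.133,-.098),(-.133,.098))]))
def look(tag=None):
    im=viewer.get_image('top')
    if tag: cv2.imwrite(f'pics/{tag}.png',im[:,:,::-1])
    out=[]
    for a,p,m in offcuts(im,'top',BED):
        if a<70: continue
        c,s,ang=toprect('top',m,.043); e=cam('top')[2]
        c=c+.5*.028*(c-e[:2])/1.31
        out.append((c,s.round(0),np.radians(ang)))
        print('off',unjig(c).round(4),s.round(0),round(ang-np.degrees(JY),1))
    return out
BIN=np.array([.489,-.373]); BA=np.radians(7.)
def f(): print('t',round(manip.current_clock(),1),'F',np.round(manip.current_force(),1),'gap',round(manip.current_finger_gap(),4),'tcp',np.round(manip.current_tool_pos(),4))
def pick_bin(c,phi,z,slot,long=False):
    """slot: offset across the bin; long: pads on the piece's ends"""
    phi=best([*c,.15],phi); jmove([*c,.15],phi); go([*c,z],phi,.15)
    effector.close(30); f(); go([*c,.18],phi,.2); f()
    u=np.array([np.cos(BA),np.sin(BA)]); b=BIN+slot*u
    pb=BA+(np.pi/2 if long else 0); 
    k=round((phi-pb)/np.pi); pb+=k*np.pi
    jmove([*b,.18],pb); print('held',manip.current_finger_gap())
    go([*b,.07],pb,.2); effector.open_jaws(); go([*b,.18],pb,.3); f()
E
python3 - <<'E'
from act import *
o=look()
c,s,a=min(o,key=lambda q:np.linalg.norm(unjig(q[0])-[-.005,-.028]))
pick_bin(c,a,.021,-.045,long=True)
look('afterA')
E
```

```text
off [0.092  0.0039] [94. 37.] -80.7
off [-0.0016  0.0271] [91. 33.] -2.5
off [-0.0027 -0.0284] [83. 32.] 2.7
off [-0.0923 -0.0542] [67. 31.] -88.0
t 3.4 F [-0.5 -0.1  5.7] gap 0.0803 tcp [0.539  0.1601 0.022 ]
t 4.3 F [-0.6 -0.3 -0.6] gap 0.0801 tcp [0.5372 0.1595 0.1788]
held 0.08020063983898325
t 7.9 F [-0.4 -0.1 -0.5] gap 0.0917 tcp [ 0.4448 -0.3787  0.1813]
off [0.092  0.0039] [94. 37.] -80.7
off [-0.0014  0.027 ] [90. 33.] -2.5
off [-0.0923 -0.0542] [67. 31.] -88.0
```

View pics/afterA.png

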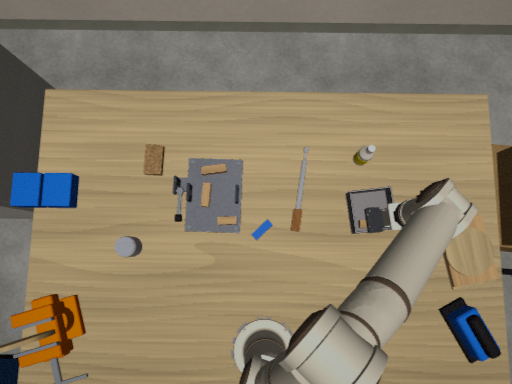

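```bash
python3 - <<'E'
from act import *
def sel(x,y):
    o=look(); return min(o,key=lambda q:np.linalg.norm(unjig(q[0])-[x,y]))
c,s,a=sel(-.002,.027); u=unjig(c); print(u)
assert np.linalg.norm(u-[-.002,.027])<.01
pick_bin(jig(u[0],.009),JY+np.pi/2,.027,.045)
c,s,a=sel(-.092,-.054)
pick_bin(c,a+np.pi/2,.021,-.012)
c,s,a=sel(.092,.004)
pick_bin(c,a+np.pi/2,.021,.016)
jmove([.45,.0,.3],best([.45,0,.3],np.pi/2))
look('afterE')
E
```

```text
off [0.092  0.0039] [94. 37.] -80.7
off [-0.0014  0.0272] [90. 34.] -1.2
off [-0.0923 -0.0542] [67. 31.] -88.0
[-0.0014045   0.02716362]
t 12.1 F [-0.2  0.7  0.1] gap 0.0277 tcp [0.5404 0.1973 0.027 ]
t 13.0 F [ 0.4 -0.1  0.4] gap 0.0281 tcp [0.5395 0.1967 0.1789]
held 0.02780420989644143
t 17.4 F [-0.2  0.4 -1. ] gap 0.0917 tcp [ 0.5342 -0.3678  0.1815]
off [0.092  0.0039] [94. 37.] -80.7
off [-0.0923 -0.0542] [67. 31.] -88.0
t 21.3 F [ 0.2  0.  -0.8] gap 0.0278 tcp [0.448  0.1361 0.021 ]
t 22.3 F [-0.2 -0.3 -0.1] gap 0.0275 tcp [0.4472 0.1359 0.1791]
held 0.02795440666788073
t 26.5 F [-0.5 -0.3 -0.5] gap 0.0921 tcp [ 0.4776 -0.3748  0.1814]
off [0.092  0.0039] [94. 37.] -80.7
t 30.6 F [ 0.8 -0.3 -0.4] gap 0.0278 tcp [0.6337 0.1899 0.021 ]
t 31.6 F [-0.5  0.1 -0.2] gap 0.0276 tcp [0.6327 0.1897 0.1787]
held 0.027697718537919355
t 36.0 F [0.5 1.3 0.1] gap 0.0922 tcp [ 0.5054 -0.3713  0.1813]
```

View pics/afterE.png

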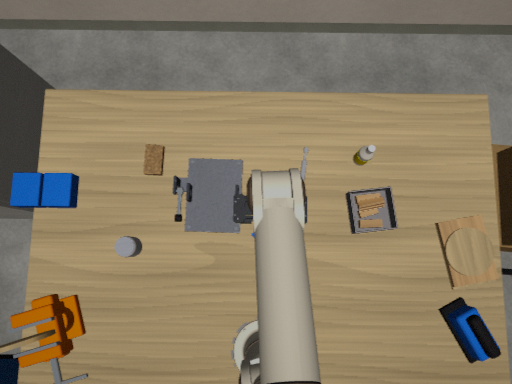

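The bed is clear and the offcuts lie in the bin at (370,210). Next I'll swing the lever up.

```bash
cat >> act.py <<'E'
def knob(th,dz=-.019): return [*jig(-.095*np.cos(th),.110),.08+.095*np.sin(th)+dz]
E
python3 - <<'E'
from act import *
p=knob(0); ph=best([*p[:2],.2],JY+np.pi/2)
jmove([*p[:2],.2],ph); go(p,ph,.15); f(); effector.close(15); f()
for th in np.arange(.1,1.16,.15):
    go(knob(th),ph,.08)
f(); effector.open_jaws(); p=knob(1.15); go([*p[:2],.28],ph,.2)
f()
jmove([.45,-.1,.35],best([.45,-.1,.35],np.pi/2))
for n in('side','top'): 
    im=viewer.get_image(n); cv2.imwrite(f'pics/lev_{n}.png',im[:,:,::-1])
a=cv2.imread('pics/lev_side.png')[100:270,180:360]; b=cv2.imread('pics/lev_top.png')[140:240,140:320]
cv2.imwrite('pics/lev.png',np.vstack([cv2.resize(a,(540,330)),cv2.resize(b,(540,265))]))
E
```

```text
t 39.8 F [-0.2  0.4  0.1] gap 0.0918 tcp [0.45   0.3007 0.0619]
t 40.9 F [ 0.1  1.1 -0.4] gap 0.0217 tcp [0.4492 0.3007 0.061 ]
t 43.4 F [-0.1  3.   3.7] gap 0.0217 tcp [0.506  0.2993 0.1481]
t 45.4 F [ 0.2 -0.9 -1.2] gap 0.0915 tcp [0.5047 0.2987 0.2789]
```

View pics/lev.png

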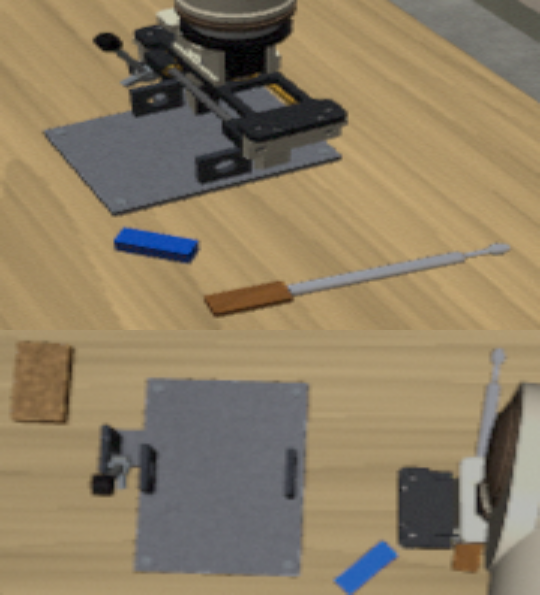

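```bash
cat >> act.py <<'E'
def barphi():
    b=np.radians(-7.8); return b
E
python3 - <<'E'
from act import *
b=np.radians(-7.8); h=np.array([.4545,-.1125]); g=h+.026*np.array([np.cos(b),np.sin(b)])
jbar=JY+np.pi/2
best_=None
for k in (0,1):
    p0=b+np.pi/2+k*np.pi; p1=jbar+np.pi/2+k*np.pi
    stg=[*jig(0,-.11-.235-.014),.25]
    q0=manip.solve_ik([*g,.25],list(down(p0))); q1=manip.solve_ik(stg,list(down(p1)))
    q2=manip.solve_ik([*jig(0,-.104),.04],list(down(p1)))
    print(k,*[None if q is None else np.round(q,2) for q in (q0,q1,q2)])
    if q0 is not None and q1 is not None and q2 is not None:
        m=max(abs(q[6]) for q in(q0,q1,q2))
        if best_ is None or m<best_[0]: best_=(m,p0,p1)
_,p0,p1=best_; print(p0,p1)
open('phi.txt','w').write(f'{p0} {p1}')
jmove([*g,.15],p0); go([*g,.003],p0,.12); f(); effector.close(60); f()
go([*g,.25],p0,.12); f()
# swing in steps about the grasp, then to staging
for s in np.linspace(0,1,4)[1:]:
    q=np.array([*g,.25])*(1-s)+np.array(stg)*s; go(q,p0*(1-s)+p1*s,.12)
f()
go([*stg[:2],.040],p1,.12); f()
for n in('side','top'): 
    im=viewer.get_image(n); cv2.imwrite(f'pics/st_{n}.png',im[:,:,::-1])
a=cv2.imread('pics/st_side.png')[140:300,200:380]; b=cv2.imread('pics/st_top.png')[150:250,170:350]
cv2.imwrite('pics/st.png',np.vstack([cv2.resize(a,(540,330)),cv2.resize(b,(540,265))]))
E
```

```text
0 [-0.09  0.17  0.3   1.93 -0.06  1.06  1.67] [-0.67  0.65  1.36  1.8  -0.67  1.27 -2.29] [-1.01  0.91  1.13  1.98 -1.03  0.98 -2.52]
1 [-0.2   0.17  0.43  1.93 -0.08  1.06 -1.44] [-0.05  0.3   0.38  1.78 -0.12  1.09  0.35] [-0.34  0.55  0.17  1.96 -0.14  0.65 -0.1 ]
4.576253298729132 6.2596233622776625
t 49.7 F [ 0.2 -0.   0.9] gap 0.0918 tcp [ 0.4809 -0.1162  0.0036]
t 50.7 F [-0.4 -0.1  0.4] gap 0.0312 tcp [ 0.4802 -0.116   0.003 ]
t 52.9 F [-0.3 -0.  -2.5] gap 0.0316 tcp [ 0.4799 -0.116   0.2494]
t 55.0 F [-0.7  0.  -1.4] gap 0.0314 tcp [ 0.533  -0.1704  0.2499]
t 56.9 F [-0.3 -0.1 -1.6] gap 0.031 tcp [ 0.5337 -0.1709  0.0407]
```

View pics/st.png

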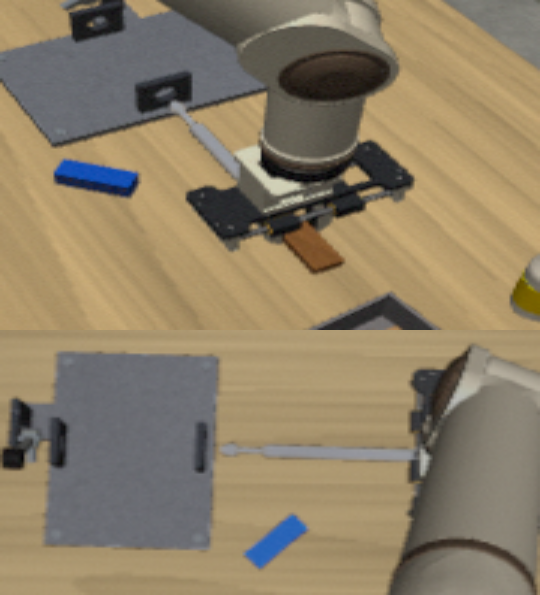

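```bash
cat > rod.py <<'E'
from act import *
def plane(n,pts):
    f_,c,e,A=cam(n); l=cv2.fitLine(np.float32(pts),cv2.DIST_HUBER,0,.01,.01).ravel()
    d=[np.r_[(np.array(p)-c)/f_,1]@A.T for p in(l[2:],l[2:]+10*l[:2])]
    nn=np.cross(*d); return nn/np.linalg.norm(nn),e
def rodmeas(ims,tcp_y,tip_y):
    """3D axis of the rod from both views; returns point & dir. rod mask seeded about expected projection"""
    P={}
    for n in ims:
        hsv=cv2.cvtColor(ims[n],cv2.COLOR_RGB2HSV); ys=np.linspace(tip_y-.055,tcp_y+.075,40)
        pts=[]
        for y in ys:
            x0=J0[0]+(y-J0[1])*np.tan(-JY); 
            seg=proj(n,[[x0-.02,y,.045],[x0+.02,y,.045]] if n=='top' else [[x0,y,.02],[x0,y,.07]])
            t=np.linspace(0,1,81)[:,None]; q=seg[0]*(1-t)+seg[1]*t
            v=cv2.remap(hsv,np.float32(q[:,:1]),np.float32(q[:,1:]),cv2.INTER_NEAREST)[:,0]
            k=(v[:,1]<40)&(v[:,2]>110)
            if k.sum()>8: pts.append(q[k].mean(0))
        P[n]=np.array(pts)
    (n1,e1),(n2,e2)=plane('top',P['top']),plane('side',P['side'])
    d=np.cross(n1,n2); d/=d@[0,1,0]
    A=np.array([n1,n2,[0,1,0]]); 
    at=lambda y: np.linalg.solve(A,[n1@e1,n2@e2,y])
    print('pts',{n:len(P[n]) for n in P}); return at,d/1
E
python3 - <<'E'
from rod import *
ims={n:cv2.imread(f"pics/st_{n}.png")[:,:,::-1].copy() for n in("side","top")}
t=manip.current_tool_pos(); tipy=t[1]+.249
at,d=rodmeas(ims,t[1],tipy)
for y in (tipy-.24,tipy-.1,tipy): print(at(y).round(4))
print('dir',d.round(4),'pitch deg',np.degrees(d[2]),'yaw err',np.degrees(-d[0])-np.degrees(JY))
print('expected x at tip, bar axis',jig(0,-.11), 'eye near',jig(0,-.085),'far',jig(0,.085))
print(proj('side',[[*jig(0,-.09),.045],[*jig(0,.08),.045],at(tipy)]).round(1), proj('top',[at(tipy)]).round(1))
# holes in the side view: bright pixels inside dark plate
for y0 in(-.09,.08):
    p=proj('side',[[*jig(0,y0),.045]])[0]; x,y=np.int32(p); print(p, '\n',cv2.cvtColor(ims['side'],cv2.COLOR_RGB2GRAY)[y-7:y+8,x-10:x+11])
E
```

```text
pts {'side': 31, 'top': 40}
[ 0.5304 -0.1619  0.0577]
[ 0.5348 -0.0219  0.0534]
[0.538  0.0781 0.0503]
dir [ 0.0314  1.     -0.0309] pitch deg -1.7704802179518715 yaw err -0.44898119082912014
expected x at tip, bar axis [0.53900843 0.07823053] eye near [0.53959742 0.10322359] far [0.54360258 0.27317641]
[[254.2 185.9]
 [231.8 151.4]
 [256.7 189.3]] [[243.5 194.4]]
[254.15643068 185.88944911] 
 [[107 106 106 108  97 102  94  76  63  56  56  50  52  45  39  30  27  18
   28  48 109]
 [108 103  98  91  77  73  54  58  58  49  47  34  32  30  23  23  21  27
   26  39 106]
 [106  85  73  59  58  53  54  51  47  36  24  31  25  27  27  27  27  23
   26  43 111]
 [105  59  54  55  54  44  40  35  26  20  24  20  27  22  21  25  26  23
   23  42 112]
 [105  50  39  35  42  26  26  27  27  24  48  48  66  59  26  18  27  25
   21  37 110]
 [103  46  31  24  18  29  29  28  23  49  82  85 107  82  30  21  28  23
   23  40 106]
 [103  53  26  31  15  24  24  30  46  85 109 110  97  60  42  13  21  24
   21  42 109]
 [105  66  32  21  26  29  26  43  85 112 105  92  66  57  45  27  23  15
   23 
[... 1298 characters left out ...]
9  28  24  19  26  28  77 117  68  75  80  53  50  37  29  24
   24  33  81]
 [154 148  98  21  28  24  21  33  80 125  75  56  55  58  48  27  27  26
   24  34  69]
 [151 149 117  25  27  24  22  27  33  49  60  56  51  46  34  27  20  29
   26  32  69]
 [153 153 125  30  28  22  23  27  20  37  48  46  31  22  23  26  26  18
   22  46  83]
 [154 155 145  32  28  27  29  25  29  26  19  27  21  27  27  25  45  46
   66  83 106]
 [151 142 134  31  29  24  26  27  30  29  22  24  26  46  44  65  81  87
  106 107 108]
 [140 121 112  35  27  26  21  23  24  24  35  50  69  82  82 104 106 110
  108 109 109]
 [107 111 104  52  26  28  27  30  50  68  73  88 109 107 106 108 106 107
  105 105 108]]
```

```bash
sed -i "s/(v\[:,1\]<40)&(v\[:,2\]>110)/(v[:,1]<SM)\&(v[:,2]>VM)/; s/^from act/SM,VM=60,0\nfrom act/" rod.py; python3 - <<'E'
import rod
from rod import *
ims={n:cv2.imread(f"pics/st_{n}.png")[:,:,::-1].copy() for n in("side","top")}
t=manip.current_tool_pos(); tipy=t[1]+.249
for rod.SM,rod.VM in((60,0),(45,0),(60,60)):
    at,d=rodmeas(ims,t[1],tipy)
    print(rod.SM,rod.VM,at(t[1]).round(4),at(tipy).round(4),'pitch',np.degrees(d[2]),'yaw err',np.degrees(-d[0])-np.degrees(JY))
s=ims['side'][165:255,235:330]
cv2.imwrite('pics/st_crop.png',cv2.resize(s,None,fx=6.3,fy=6.3,interpolation=cv2.INTER_CUBIC)[:,:,::-1])
E
```

```text
pts {'side': 40, 'top': 40}
60 0 [ 0.5317 -0.1709  0.0469] [0.5372 0.0781 0.0558] pitch 2.0580546383151366 yaw err 0.08926569444061871
pts {'side': 40, 'top': 40}
45 0 [ 0.533  -0.1709  0.0467] [0.5359 0.0781 0.0573] pitch 2.441804105318062 yaw err 0.6901456479510835
pts {'side': 40, 'top': 40}
60 60 [ 0.5317 -0.1709  0.0469] [0.5372 0.0781 0.0558] pitch 2.0580546383151366 yaw err 0.08926569444061871
```

View pics/st_crop.png

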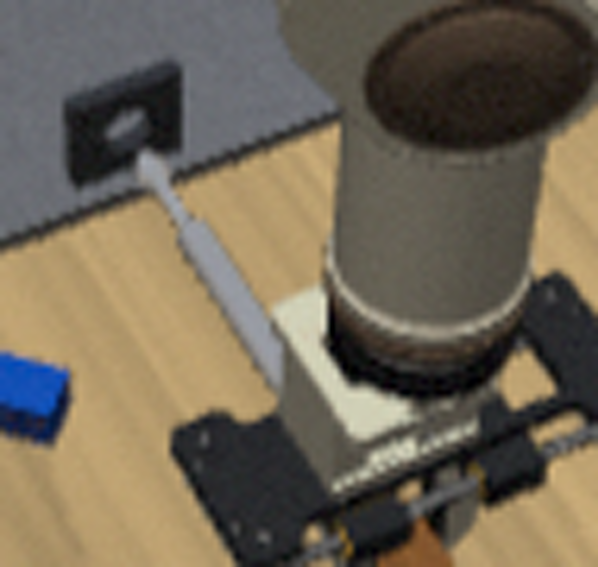

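```bash
python3 - <<'E'
from rod import *
ims={n:cv2.imread(f"pics/st_{n}.png")[:,:,::-1].copy() for n in("side","top")}
t=manip.current_tool_pos(); tipy=t[1]+.249
print(t)
for n in ims:
    hsv=cv2.cvtColor(ims[n],cv2.COLOR_RGB2HSV)
    for s in np.arange(.005,.2,.015):
        y=tipy-s; x0=jig(0,0)[0]+(y-J0[1])*np.tan(-JY)
        P=np.array([[x0+o,y,.0465] for o in np.linspace(-.03,.03,241)]) if n=='top' else np.array([[x0,y,.0465+o] for o in np.linspace(-.03,.03,241)])
        q=proj(n,P); v=cv2.remap(hsv,np.float32(q[:,:1]),np.float32(q[:,1:]),cv2.INTER_LINEAR)[:,0]
        k=(v[:,1]<55); o=np.linspace(-30,30,241)[k]
        # run nearest centre
        lab=blobs(k[:,None],3); r=[np.linspace(-30,30,241)[m[:,0]] for _,_,m in lab]
        print(n,round(s,3),proj(n,[[x0,y,.0465]]).round(0)[0],[(round(a.min(),1),round(a.max(),1)) for a in r])
E
```

```text
[ 0.53364252 -0.17085572  0.0406204 ]
side 0.005 [258. 191.] [(np.float64(-20.2), np.float64(30.0))]
side 0.02 [260. 194.] [(np.float64(-8.2), np.float64(30.0))]
side 0.035 [262. 198.] [(np.float64(-7.5), np.float64(15.8)), (np.float64(19.5), np.float64(30.0))]
side 0.05 [264. 201.] [(np.float64(-20.8), np.float64(14.5))]
side 0.065 [267. 205.] [(np.float64(-19.8), np.float64(25.2))]
side 0.08 [269. 208.] [(np.float64(-19.2), np.float64(27.5))]
side 0.095 [271. 212.] [(np.float64(-18.5), np.float64(27.8))]
side 0.11 [274. 215.] [(np.float64(-19.8), np.float64(27.5))]
side 0.125 [276. 219.] [(np.float64(-20.0), np.float64(28.8))]
side 0.14 [278. 223.] [(np.float64(-18.2), np.float64(30.0))]
side 0.155 [281. 227.] [(np.float64(-30.0), np.float64(30.0))]
side 0.17 [283. 230.] [(np.float64(-30.0), np.float64(30.0))]
side 0.185 [286. 234.] [(np.float64(-30.0), np.float64(30.0))]
side 0.2 [288. 238.] [(np.float64(-30.0), np.float64(30.0))]
top 0.005 [245. 194.] [(np.float64(-8.5), np.float64(6.8))]
top 0.02 [249. 194.] [(np.float64(-5.8), np.float64(4.2))]
top 0.035 [253. 195.] [(np.float64(-5.8), np.float64(3.2))]
top 0.05 [258. 195.] [(np.float64(-7.5), np.float64(5.2))]
top 0.065 [262. 195.] [(np.float64(-9.5), np.float64(8.5))]
top 0.08 [266. 195.] [(np.float64(-9.2), np.float64(7.8))]
top 0.095 [270. 195.] [(np.float64(-9.5), np.float64(7.2))]
top 0.11 [274. 195.] [(np.float64(-9.8), np.float64(7.5))]
top 0.125 [279. 196.] [(np.float64(-10.5), np.float64(8.0))]
top 0.14 [283. 196.] [(np.float64(-10.0), np.float64(8.2))]
top 0.155 [287. 196.] [(np.float64(-9.8), np.float64(8.0))]
top 0.17 [291. 196.] [(np.float64(-9.2), np.float64(8.5))]
top 0.185 [295. 196.] [(np.float64(-9.2), np.float64(7.8))]
top 0.2 [300. 196.] [(np.float64(-9.8), np.float64(7.2))]
```

```bash
cat > ins.py <<'E'
from act import *
p1=float(open('phi.txt').read().split()[1])
def adv(y0,y1,dx,z,step=.01,fmax=8,dyaw=0,v=.06):
    """advance shoulder (grasp is .014 behind) from jig y0 to y1"""
    F0=np.array(manip.current_force())
    for y in np.arange(y0,y1+1e-6,step):
        go([*jig(dx,y-.014),z],p1+dyaw,v); F=np.array(manip.current_force())-F0
        if np.linalg.norm(F)>3: print(round(y,3),F.round(1))
        if np.linalg.norm(F)>fmax: print('stop'); break
    print('end',round(y,3),'dF',F.round(1)); f(); return y
E
python3 - <<'E'
from ins import *
go([*jig(.001,-.345-.014),.0385],p1,.05); f()
y=adv(-.335,-.165,.001,.0385)
for n in('side','top'): 
    im=viewer.get_image(n); cv2.imwrite(f'pics/in_{n}.png',im[:,:,::-1])
E
```

```text
t 57.3 F [ 0.5  0.1 -3.1] gap 0.0312 tcp [ 0.5342 -0.1707  0.0385]
end -0.165 dF [-0.5  0.2  1.1]
t 63.0 F [ 0.   0.2 -2.1] gap 0.0316 tcp [0.5384 0.01   0.0385]
```

```bash
python3 - <<'E'
from ins import *
y=adv(-.16,-.094,.001,.0385,.006)
if y<-.097: raise SystemExit
adv(y+.001,-.082,.001,.0385,.001,12,v=.02)
for n in('side','top'): 
    im=viewer.get_image(n); cv2.imwrite(f'pics/in_{n}.png',im[:,:,::-1])
a=cv2.imread('pics/in_side.png')[110:260,190:330]; b=cv2.imread('pics/in_top.png')[150:240,160:300]
cv2.imwrite('pics/in.png',np.hstack([cv2.resize(a,(400,430)),cv2.resize(b,(400,430))]))
E
```

```text
end -0.094 dF [0.3 0.2 0.9]
t 66.1 F [ 0.2 -0.3 -2. ] gap 0.0315 tcp [0.54   0.0809 0.0385]
-0.09 [-0.1 -3.5  0.1]
-0.089 [-0.1 -5.2  1. ]
-0.088 [-0.9 -8.2  2.1]
-0.087 [-0.4 -9.9  2.8]
-0.086 [ -1.1 -11.5   2.5]
-0.085 [ -0.1 -12.9   2.5]
stop
end -0.085 dF [ -0.1 -12.9   2.5]
t 68.3 F [  0.1 -13.1   0.5] gap 0.0313 tcp [0.5401 0.0833 0.0385]
```

View pics/in.png

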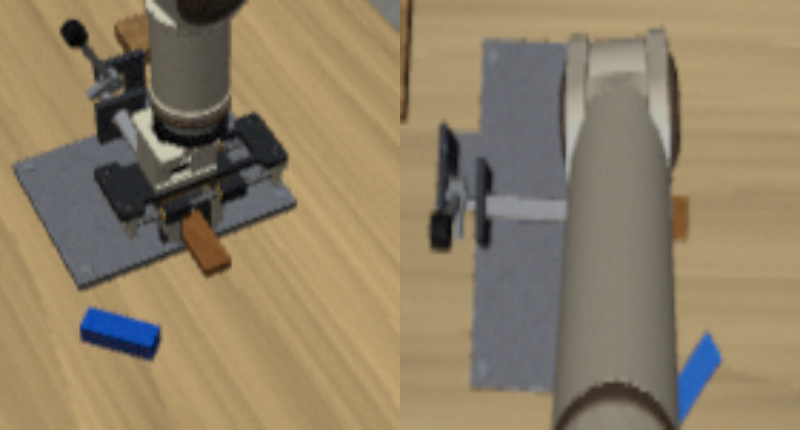

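```bash
python3 - <<'E'
from ins import *
for z in (.0375,.0365,.0355,.0345): go([*jig(.001,-.087-.014),z],p1,.02); f()
effector.open_jaws(); f()
go([*jig(.001,-.101),.2],p1,.15)
# nudge the handle's rear with shut fingers (rear at jig y -.170)
effector.close(10)
# closed fingers: their edge half-width 9.5 -> TCP from -.20 towards -.170-.0095
go([*jig(0,-.215),.2],p1,.25); go([*jig(0,-.215),.033],p1,.15)
F0=np.array(manip.current_force())
for y in np.arange(-.19,-.168,.0015):
    go([*jig(0,y),.033],p1,.04); F=np.array(manip.current_force())-F0
    if abs(F[1])>2: print(round(y,4),F.round(1))
    if abs(F[1])>12: break
f(); go([*jig(0,-.215),.033],p1,.1); go([*jig(0,-.215),.25],p1,.25)
effector.open_jaws()
k=knob(1.15); ph=best([*k[:2],.28],JY+np.pi/2); jmove([*jig(-.039,-.05),.3],ph); 
for n in('side','top'): 
    im=viewer.get_image(n); cv2.imwrite(f'pics/in2_{n}.png',im[:,:,::-1])
f()
E
```

```text
t 68.7 F [-0.9 -8.9 -0.1] gap 0.0315 tcp [0.5402 0.0833 0.0376]
t 68.9 F [ -1.6 -10.    1.9] gap 0.031 tcp [0.5404 0.0833 0.0367]
t 69.2 F [-0.1 -9.4  1.5] gap 0.0314 tcp [0.5405 0.0833 0.0358]
t 69.4 F [ -0.5 -10.5   3.2] gap 0.0317 tcp [0.5406 0.0833 0.0349]
t 70.5 F [ 0.4 -0.1  0.3] gap 0.0916 tcp [0.5402 0.0872 0.0345]
-0.1795 [-0.2 -4.2 -1. ]
-0.178 [ 0.  -7.3 -0.6]
-0.1765 [-1.2 -9.9 -0. ]
-0.175 [  0.1 -14.1   0.6]
t 78.3 F [  0.2 -14.2   1.9] gap 0.0006 tcp [0.5373 0.0077 0.033 ]
t 82.5 F [-0.5  0.2  0.2] gap 0.0918 tcp [0.5016 0.138  0.2997]
```

```bash
python3 - <<'E'
from act import *
k=knob(1.15); ph=best([*k[:2],.28],JY+np.pi/2)
jmove([*k[:2],.28],ph); go(k,ph,.12); effector.close(15); f()
for th in list(np.arange(1.0,.05,-.15))+[.05,0,-.03]:
    go(knob(th),ph,.06)
    if th<.5: print(round(th,2)); f()
effector.open_jaws(); k=knob(0); go([*k[:2],.2],ph,.2); effector.close(10)
F0=np.array(manip.current_force()); go([*k[:2],.105],ph,.15)
for z in np.arange(.1,.084,-.0015):
    go([*k[:2],z],ph,.03); F=np.array(manip.current_force())-F0
    if abs(F[2])>1: print(round(z,4),F.round(1))
    if abs(F[2])>8: break
go([*k[:2],.2],ph,.2); effector.open_jaws()
jmove([.4,-.15,.35],best([.4,-.15,.35],np.pi/2)); f()
for n in('side','top'): 
    im=viewer.get_image(n); cv2.imwrite(f'pics/fin_{n}.png',im[:,:,::-1])
a=cv2.imread('pics/fin_side.png')[110:260,190:330]; b=cv2.imread('pics/fin_top.png')[150:240,160:300]
cv2.imwrite('pics/fin.png',np.hstack([cv2.resize(a,(400,430)),cv2.resize(b,(400,257)) if 0 else cv2.resize(b,(400,430))]))
E
```

```text
t 85.5 F [ 0.7  0.8 -1. ] gap 0.0222 tcp [0.5054 0.2994 0.1477]
0.4
t 87.5 F [ 0.5  3.6 -2.6] gap 0.0222 tcp [0.4563 0.3004 0.0978]
0.25
t 87.8 F [ 0.1  4.5 -1.7] gap 0.0219 tcp [0.4517 0.3005 0.0842]
0.1
t 88.2 F [-1.8  5.  -1.8] gap 0.0221 tcp [0.4492 0.3005 0.0703]
0.05
t 88.5 F [-3.1  4.7 -1.1] gap 0.0218 tcp [0.4488 0.3005 0.0658]
0
t 88.7 F [-3.1  4.1 -0.6] gap 0.0221 tcp [0.4487 0.3006 0.061 ]
-0.03
t 89.0 F [-4.2  3.9  0.4] gap 0.022 tcp [0.4486 0.3006 0.0583]
0.1 [ 1.  -2.3  1.4]
0.0985 [ 0.7 -0.6  1.1]
0.097 [-0.1 -0.8  1.3]
0.0925 [-1.2 -1.8  5.4]
0.091 [-3.1 -2.8 14.4]
t 99.1 F [ 0.2  0.6 -0.1] gap 0.0919 tcp [ 0.4003 -0.1493  0.3498]
```

View pics/fin.png

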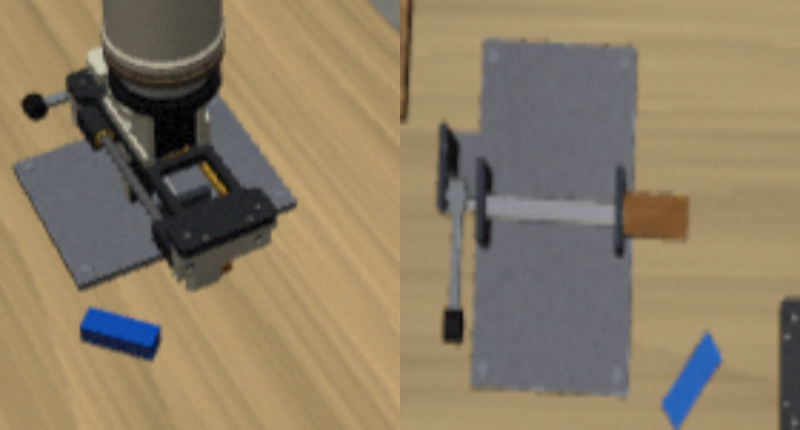

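View pics/fin_top.png

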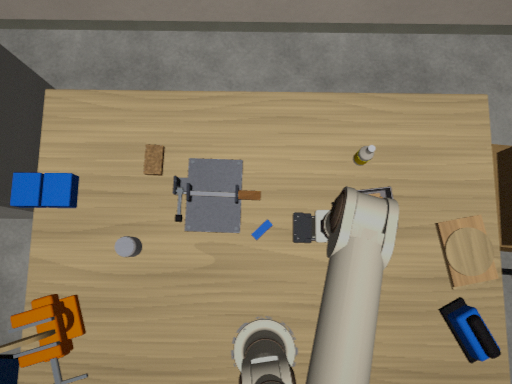

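```bash
python3 - <<'E'
from act import *
jmove([.4,.45,.35],best([.4,.45,.35],np.pi/2)); f()
im=viewer.get_image('side'); t=viewer.get_image('top')
a=im[110:374,180:400]; b=t[170:250,330:410]
cv2.imwrite('pics/bin.png',np.hstack([cv2.resize(a,(400,480)),cv2.resize(b,(380,480))])[:,:,::-1])
E
```

```text
t 101.3 F [ 0.9 -0.3  0. ] gap 0.0917 tcp [0.401  0.449  0.3501]
```

View pics/bin.png

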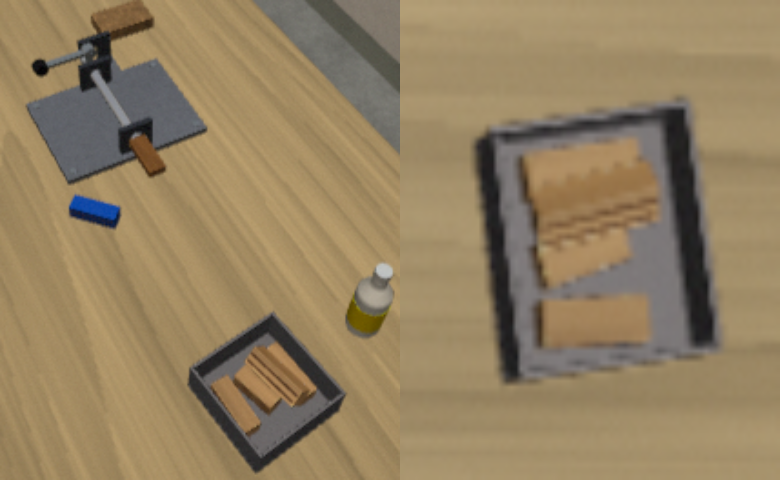

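All four offcuts lie inside the bin, one leaning on its neighbours but below the rim. The bar is home and the lever is down, so I'm handing in.

```bash
python3 -c "
from bench import manip
print(manip.hand_in())"
```

```text
the job is handed in; nothing more can be done
None
```

I handed the job in at about 101 s: all four plywood offcuts are in the bin, the bar's handle sits against the near bracket, the lever is fully down, and the glue, tin, sanding block and blue look-alike were left alone.

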